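# Start the bobbin winder

### The job

Set the thread winder going: with the fingertips, gently push the blue stopper post all the way over towards the orange bobbin without gripping it, then lightly press the green start button down, let it spring back up, and withdraw. Do not press the red or yellow button, press the green one only after the stopper is over, and leave the bobbin and the spool on the winder, the two spools on the table and the pin tin where they are.

Things in the scene. Friction and masses are not known exactly. Their poses are not given: they have to be found in the camera images.
- winder: thread winder fixed to the table: white box 150 (x) by 220 (y) by 45 mm high. Origin: centre of its underside; x to its back, y to its left, z up. On its flat top: three push buttons (caps 26 mm wide, collars 42) at x -42, y -60, 0, 60 mm, their order changes; bobbin at x 30, y -65; blue stopper post left of it (+y side); spool on a pin at x 42, y 80
- start_top (a point): centre of the top face of the green start button at rest height, 18 mm above the winder's top (63 mm above the table); it moves down with the cap
- start (a joint): travel of the green button in m: 0 up, 0.006 fully down. Spring, about 1.5 N to start and 5 N fully down; comes back up when let go
- stop_top (a point): centre of the top face of the red stop button at rest height, 18 mm above the winder's top (63 mm above the table); it moves down with the cap
- stop (a joint): travel of the red button in m: 0 up, 0.006 fully down. Spring, about 1.5 N to start and 5 N fully down; comes back up when let go
- reverse_top (a point): centre of the top face of the yellow reverse button at rest height, 18 mm above the winder's top (63 mm above the table); it moves down with the cap
- reverse (a joint): travel of the yellow button in m: 0 up, 0.006 fully down. Spring, about 1.5 N to start and 5 N fully down; comes back up when let go
- start_base: black collar of the green start button, 42 mm across and 12 mm high; origin at the centre of its underside on the winder's top
- stopper_top (a point): centre of the top of the stopper's blue post: upright, 12 mm in diameter, top 36 mm above the winder's top (81 mm above the table); the post's lowest 6 mm is a black foot 26 mm (winder x) by 12 mm (winder y). It slides in a slot along the winder's -y, at winder x = 30 mm
- stopper (a joint): stopper travel in m: 0 is farthest from the bobbin, 0.040 fully over (end stop, 2 mm short of the bobbin); grows towards the winder's -y. Slides with about 1.2 N of friction and stays where it is left
- bobbin_center (a point): centre of the all-orange bobbin, 30 mm across, 14 mm high, loose on the spindle: its underside is 2 mm above the winder's top and the spindle stands 6 mm out of it
- feed_spool_center (a point): centre of the orange thread spool with white flanges, 34 mm across, 45 mm high, loose on a 6 mm upright pin on the winder; its top is 92 mm and the pin's top 101 mm above the table
- pink_spool_center (a point): centre of a loose pink thread spool standing on the table, 42 mm across, 50 mm high
- teal_spool_center (a point): centre of a loose teal thread spool standing on the table, 42 mm across, 50 mm high
- pin_tin_in (a point): centre of the inner floor of a loose open steel tin on the table, about 52 mm across, 35 mm high
Not all that is in view belongs to the job. Several things look just like the part that bears pin_tin_in: the one meant starts farthest to the robot's right.

How it is judged:
On the way, in this order (a step that is already met when the one before it is completed fails the run):
1. the stopper is pushed over to the bobbin (value of joint stopper above 0.036 m), for 0.1 s.
2. the green start button is pressed down (value of joint start above 0.004 m), for 0.05 s.
At the end, for the whole second after the job is handed in: Stopper at least 36 of its 40 mm over; green button then pressed 4 mm or more and up again, all buttons within 1.5 mm of their top; bobbin within 6 mm, winder spool within 8 mm, table spools and tin within 10 mm of their start and upright (value of joint stopper above 0.036 m and value of joint each of start, stop, reverse below 0.0015 m and distance of bobbin_center from where it was at the start of the episode below 0.006 m and distance of feed_spool_center from where it was at the start of the episode below 0.008 m and distance of each of pink_spool_center, teal_spool_center, pin_tin_in from where it was at the start of the episode below 0.01 m and angle between each of pink_spool_center, teal_spool_center, pin_tin_in's own z axis and vertical below 0.15 rad); the robot touches nothing.
It fails at once if the red stop or yellow reverse button is pressed (value of joint any of stop, reverse above 0.002 m).
It fails at once if the start button is pressed before the stopper is over (value of joint start above 0.002 m and value of joint stopper below 0.036 m).
It fails at once if the start button is pressed hard (over 25 N), or the stopper or winder is gripped or pushed hard (over 30 N) (contact force between the fingers and start_base above 25 N or contact force between any of the fingers, the arm and winder above 30 N).
It fails at once if the bobbin or the spool on the winder is lifted or knocked (distance of bobbin_center from where it was at the start of the episode above 0.006 m or distance of feed_spool_center from where it was at the start of the episode above 0.008 m).
It fails at once if a spool or the pin tin on the table is moved, lifted or tipped (distance of any of pink_spool_center, teal_spool_center, pin_tin_in from where it was at the start of the episode above 0.01 m or angle between any of pink_spool_center, teal_spool_center, pin_tin_in's own z axis and vertical above 0.15 rad).
It also fails if it takes over 54 s, if anything falls off the work surface, if the arm or the gripper's body presses on something with over 40 N, if the wrist force passes 120 N, or if a joint passes its speed limit or range.

### The arm

A 7-joint arm with a two-finger parallel gripper is mounted at the origin on the work surface. World frame = base frame: x ahead of the robot, y to its left, z up, the work surface at z = 0. Lengths are in m, angles in rad, forces in N, time in s.
With the tool pointing down it reaches from about 0.4 to 0.85 m from the base axis. Payload 10.4 kg.
Tool frame: the origin (TCP) lies on the mounting face of the last link; the fingertips stand 173 mm ahead of it and the grasp point (between the pads) lies 155 mm ahead of it (manip.tip_extent is the distance from the TCP to the fingertips, in m); z points along the fingers, y is the line along which they close (so a half turn about z gives the same grasp; the last joint's range is limited). The gripper opens to 85 mm and grips with 20 to 120 N. Pads are 22 mm wide; open, the fingers measure 114 mm over their backs; the gripper's body (76 mm by 85 mm) begins 54 mm behind the grasp point. The pads swing forward as they close: fully open they stand 13 mm farther back than shut.
Start: joints at [-1.21, 0.332, -0.065, 1.46, 0.022, 1.35, -0.088], TCP at [0.234, 0.58, 0.405] pointing down, gripper open.
Joint ranges: [-2.6, 2.6], [-0.5, 2.12], [-1.47, 1.34], [0.16, 2.42], [-1.27, 4.41], [0.06, 2.06], [-2.6, 2.6]. Speed limits (rad/s): [2.22, 2.22, 2.79, 2.79, 3.14, 3.14, 3.14].

### API

Orientations are given as a unit quaternion [x, y, z, w].
In Python, from workcell import manip gives the robot as it stands.
- The arm moves only by the tool move_arm, never from a script. Its argument "plan" is one flat list of numbers, 7 for each row, row after row: the turn, a rotation vector about the tool's x, y, z in rad, then the shift along the tool's x, y, z in m, then the finger opening in m, from 0 to 0.0854. In form: [ax, ay, az, dx, dy, dz, gripper, ax, ay, az, dx, dy, dz, gripper, ...]. A call has 1 to 12 rows; each row is the pose to reach, as a shift and turn from the pose commanded when the call began, along the tool's axes at that moment; what a row does not reach only later rows make up. A row lasts 1/8 s, in which the tool goes at most 62.5 mm and 10.7 degrees, less where a joint would pass 70% of its speed; a pose out of reach is approached as far as the arm can. A call with a gripper value outside its range is refused whole. The fingers move at their own pace and stop on an object; "squeeze" is the grip in N (left out, the last holds). Time passes only in rows, so rows that repeat a pose let the fingers close. It gives the time, the measured TCP pose, the force, the opening and the grip force at its end, in the units of the state.
- manip.get_obs(): the state, without advancing time (a new reading comes with each control period).
- manip.camera(name): name is "scene" or "side" or "wrist"; returns a dict with "color" (384x512x3 uint8, red, green, blue), "fx", "fy", "cx", "cy" (pixels), "dist" ([k1, k2, p1, p2, k3] as OpenCV has them; the pictures are not rectified), "cam_to_world" (4x4, takes a point from camera to world coordinates); the wrist camera has in their place "mount" (4x4, takes a point from camera to tool coordinates, whose origin is the TCP and whose axes are the flange's). Camera axes: x right, y down, z forward; pixel columns grow to the right and rows downward; lengths in m; the calibration is good to about 2 mm. A picture is of the moment at which its call begins: read the wrist's pose just before it. There is no depth.
- manip.hand_in(): hands the job in; it is judged then, once.
Trained networks look in a picture, given as the dict that the camera call returned (one of the last four; its "shot" number tells which), for a name from the list of things; names that differ only in an ending like _2 or _b are one class to them, and where a whole thing is asked for, a point or a joint stands for the part that bears it (a point fixed in the world has none). Each returns a list of dicts, best first, with "conf" (0 to 1); they miss things now and then, are a little off and sometimes report something else, mostly with a low value. They report only what shows in the picture. A call takes as long as a camera call. They do not tell look-alikes from the thing itself.
- manip.look_for(picture, label): "position" ([x, y, z] in m, in the coordinates of the camera as it stood for that picture, good to about 4 mm: the middle of the surface that is visible of it).
- manip.silhouettes(picture, label): "pixels" (384x512 bool, what is visible of it).
- manip.tip_of(picture, label): "position" ([x, y, z] in m, in the coordinates of the camera as it stood for that picture, good to about 4 mm: a listed point, or the origin of a listed thing).
The state is a dict: "clock": time; "joint_pos": joint angles; "joint_velocities": joint speeds; "tau": joint torques, N m; "position": TCP position; "ee_rot": TCP orientation; "ft_force": force on the tool from outside, world axes, zero at the start; "torque": the same for the moment, N m; "grip_width": opening from 0.0 (shut) to 1.0 (fully open); "grasp_force": force on a finger pad.
Only numpy, scipy, OpenCV 4.12 (cv2) and the standard library are available. Lean on these libraries where they do the work, as an engineer would, in place of code of your own. Each camera call takes 0.05 s, during which the arm holds its last target. There are 200 camera calls.

## Working session

There is one attempt and no reset: what is moved stays moved. The work goes in short steps, Python scripts to look and compute and a tool call to move; the robot and the scene stay as the last step left them, time stands still between calls to the robot, and variables do not carry over. Pictures are saved under pics/ and viewed, at most 10 in all, crops included, and the job is handed in when it is done.

Besides the shell and the picture viewer there is one more tool, called as name(argument=value, ...), one argument or row to a line, values as JSON. move_arm: Moves the arm, as the interface text tells. Its arguments: {"type":"object","properties":{"plan":{"type":"array","items":{"type":"number"}},"squeeze":{"type":"number"}},"required":["plan"]}

```bash
mkdir -p pics; cat > h.py <<'E'
import numpy as np, cv2
from workcell import manip
from scipy.spatial.transform import Rotation as R
def c2w(p,o=None):
    if "cam_to_world" in p: return np.array(p["cam_to_world"])
    T=np.eye(4); T[:3,:3]=R.from_quat(o["ee_rot"]).as_matrix(); T[:3,3]=o["position"]; return T@np.array(p["mount"])
def shot(name):
    o=manip.get_obs(); p=manip.camera(name); return p,c2w(p,o)
def w(T,x): return (T@np.r_[x,1])[:3]
def ray(p,T,uv,z):
    K=np.array([[p["fx"],0,p["cx"]],[0,p["fy"],p["cy"]],[0,0,1]])
    n=cv2.undistortPoints(np.array([[uv]],float),K,np.array(p["dist"]))[0,0]
    d=T[:3,:3]@np.r_[n,1]; return T[:3,3]+d*(z-T[2,3])/d[2]
E
python3 - <<'E'
from h import *
np.set_printoptions(precision=4,suppress=True)
o=manip.get_obs(); print(o)
ims=[]
for c in ["scene","side"]:
    p,T=shot(c); ims.append(p["color"]); print(c,T[:3,3])
    for l in ["start_top","stop_top","reverse_top","stopper_top","bobbin_center","feed_spool_center","pink_spool_center","teal_spool_center","pin_tin_in","winder"]:
        for r in manip.tip_of(p,l)[:4]: print(l,round(r["conf"],2),w(T,r["position"]))
    cv2.imwrite(f"pics/{c}0.png",cv2.resize(p["color"][:,:,::-1],(800,600)))
p,T=shot("wrist"); cv2.imwrite("pics/wrist0.png",p["color"][:,:,::-1]); print(p["mount"])
E
```

```text
{'clock': 0.0, 'joint_pos': array([-1.2096,  0.3329, -0.0647,  1.461 ,  0.0216,  1.3499, -0.0885]), 'joint_velocities': array([ 0.0006,  0.0006,  0.0006, -0.0026,  0.0006,  0.0004,  0.0001]), 'tau': array([ -0.0009, -62.5447,   0.0485, -39.1619,   0.0161,   0.0097,
        -0.    ]), 'position': array([0.234 , 0.5794, 0.4039]), 'ee_rot': array([ 0.1907,  0.9816, -0.0007, -0.0001]), 'ft_force': array([ 0.3261,  0.1984, -0.1751]), 'torque': array([ 0.0375, -0.0083,  0.0077]), 'grasp_force': 0.0, 'grip_width': 0.9975286030835917}
scene [1.0873 0.2815 0.8267]
start_top 0.45 [0.5311 0.0185 0.0685]
stop_top 0.59 [0.5337 0.0819 0.072 ]
reverse_top 0.67 [0.5389 0.1367 0.0732]
stopper_top 0.5 [0.6078 0.0655 0.0836]
stopper_top 0.41 [0.5413 0.1388 0.067 ]
bobbin_center 0.56 [0.6097 0.0065 0.0568]
feed_spool_center 0.79 [0.6215 0.1532 0.0665]
pink_spool_center 0.6 [ 0.5972 -0.0967  0.025 ]
pink_spool_center 0.59 [0.4505 0.1029 0.0034]
teal_spool_center 0.7 [0.5669 0.2388 0.0284]
teal_spool_center 0.32 [0.4525 0.103  0.0048]
pin_tin_in 0.82 [0.4027 0.2869 0.007 ]
pin_tin_in 0.8 [0.4495 0.1011 0.
[... 321 characters left out ...]
0.6235 0.1548 0.0669]
stopper_top 0.61 [0.6024 0.0642 0.0811]
bobbin_center 0.44 [0.6005 0.0145 0.0545]
bobbin_center 0.36 [0.5364 0.0803 0.0665]
feed_spool_center 0.59 [0.627  0.1558 0.0676]
pink_spool_center 0.6 [ 0.6    -0.0964  0.0249]
teal_spool_center 0.7 [0.538  0.0832 0.0647]
teal_spool_center 0.67 [0.5692 0.2468 0.0242]
pin_tin_in 0.66 [0.321  0.2272 0.0025]
pin_tin_in 0.66 [0.4067 0.2811 0.007 ]
pin_tin_in 0.65 [0.4269 0.2062 0.0064]
pin_tin_in 0.56 [0.455  0.1054 0.0027]
winder 0.63 [ 0.5732  0.0781 -0.001 ]
winder 0.31 [0.4557 0.1076 0.0018]
[[ 0.0004 -0.9511 -0.3089  0.0797]
 [ 1.      0.      0.0012  0.0004]
 [-0.0012 -0.3089  0.9511  0.0318]
 [ 0.      0.      0.      1.    ]]
```

View pics/scene0.png

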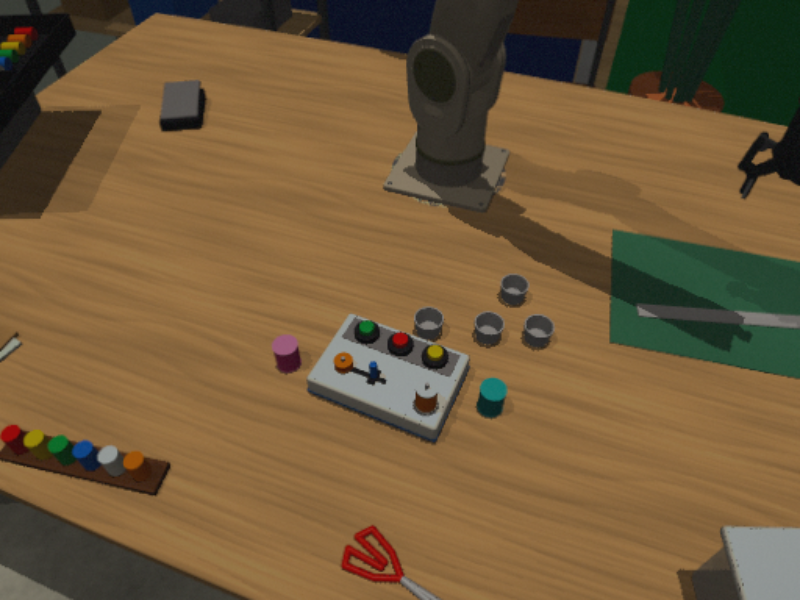

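View pics/side0.png

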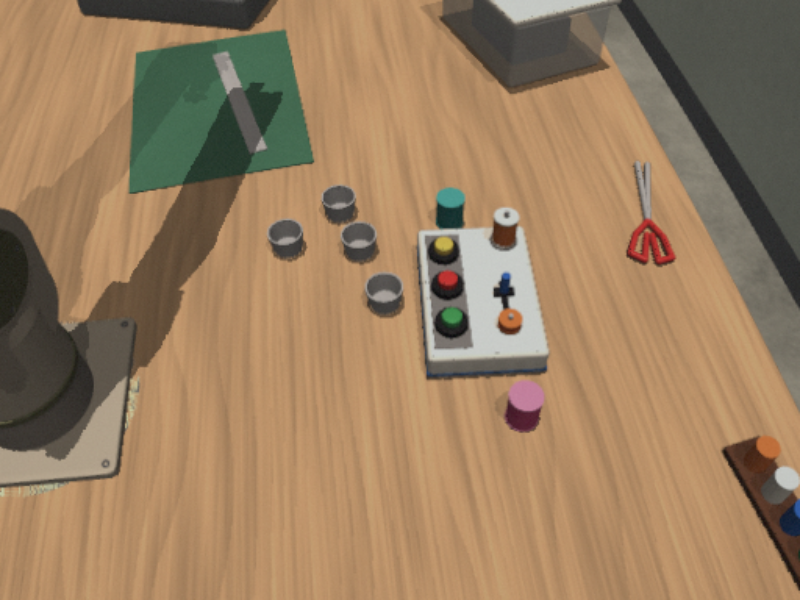

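The scene picture shows green (368,328), red (400,343) and yellow (435,354) buttons, the bobbin at (343,362), the blue post at (374,370) and the winder spool at (426,397). There are four tins, at (429,322), (514,289), (488,328) and (538,331). The one meant is (429,322), the farthest right (y≈0.10). It is only to be avoided.

```bash
cat > m.py <<'E'
from h import *
np.set_printoptions(precision=4,suppress=True)
import sys
for c in sys.argv[1:]:
    p,T=shot(c); hsv=cv2.cvtColor(p["color"],cv2.COLOR_RGB2HSV)
    K=np.array([[p["fx"],0,p["cx"]],[0,p["fy"],p["cy"]],[0,0,1]])
    def px(X):
        q=np.linalg.inv(T)@np.r_[X,1]; r=cv2.projectPoints(q[None,:3],np.zeros(3),np.zeros(3),K,np.array(p["dist"]))[0]; return r[0,0]
    for n,X,z,lo,hi in [("green",(.533,.019,.06),.060,45,80),("red",(.536,.082,.06),.060,-8,8),("yellow",(.538,.139,.06),.060,20,33),
        ("blue",(.606,.065,.07),.068,105,125),("orange",(.606,.012,.054),.056,6,16)]:
        u=px(X); h=hsv[:,:,0].astype(int); h=np.where(h>170,h-180,h)
        m=(h>=lo)&(h<=hi)&(hsv[:,:,1]>140)&(hsv[:,:,2]>50)
        yy,xx=np.nonzero(m); s=30*p["fx"]*.025/30/np.linalg.norm(T[:3,3]-X)
        k=np.hypot(xx-u[0],yy-u[1])<max(s,8)
        uv=(xx[k].mean(),yy[k].mean()); print(c,n,k.sum(),np.array(uv),u,ray(p,T,uv,z))
E
python3 m.py scene side; python3 -c "
from h import *
print(manip.tip_extent)
Rm=R.from_quat(manip.get_obs()['ee_rot']).as_matrix();print(Rm)"
```

```text
scene green 60 [234.0667 208.8333] [233.7547 210.7894] [0.5268 0.0173 0.06  ]
scene red 80 [255.6625 217.05  ] [256.6642 218.4751] [0.5327 0.0781 0.06  ]
scene yellow 89 [277.9775 225.1798] [278.1381 225.4175] [0.5374 0.1384 0.06  ]
scene blue 31 [238.2903 235.7097] [239.8456 235.9777] [0.6053 0.0607 0.068 ]
scene orange 121 [219.4628 231.9339] [219.836  233.5611] [0.6031 0.0099 0.056 ]
side green 0 [nan nan] [290.4364 203.3377] [nan nan nan]
side red 131 [286.0382 178.9924] [286.7292 178.3008] [0.5343 0.0804 0.06  ]
side yellow 109 [283.7064 156.945 ] [283.2834 157.4638] [0.5391 0.1403 0.06  ]
side blue 55 [322.8182 181.2545] [323.1881 177.9608] [0.604  0.0584 0.068 ]
side orange 178 [325.7921 205.5449] [328.0945 204.0469] [0.6003 0.0076 0.056 ]
0.1734
[[-9.27244784e-01  3.74455747e-01  6.19305397e-05]
 [ 3.74455752e-01  9.27244773e-01  1.47173907e-04]
 [-2.31465391e-06  1.59656485e-04 -9.99999987e-01]]m.py:15: RuntimeWarning: Mean of empty slice.
  uv=(xx[k].mean(),yy[k].mean()); print(c,n,k.sum(),np.array(uv),u,ray(p,T,uv,z))
  ret = ret.dtype.type(ret / rcount)
```

move_arm(
  plan=[0,0,-0.03,-0.05,-0.0316,0.002,0,0,0,-0.06,-0.1,-0.063,0.004,0,0,0,-0.09,-0.15,-0.0947,0.006,0,0,0,-0.12,-0.2,-0.126,0.008,0,0,0,-0.15,-0.25,-0.158,0.01,0,0,0,-0.18,-0.3,-0.189,0.012,0,0,0,-0.21,-0.35,-0.221,0.014,0,0,0,-0.24,-0.4,-0.252,0.016,0,0,0,-0.27,-0.45,-0.284,0.018,0,0,0,-0.305,-0.5,-0.3155,0.02,0,0,0,-0.305,-0.5,-0.3155,0.02,0,0,0,-0.305,-0.5,-0.3155,0.02,0],
)

```text
clock: 2.75
position: [0.5794, 0.1, 0.3845]
ee_rot: [0.04, 0.999, 0.0, -0.0]
ft_force: [-0.7, 1.3, -0.2]
grip_width: -0.004
grasp_force: 0.0
```

```bash
python3 m.py wrist; python3 - <<'E'
from h import *
np.set_printoptions(precision=4,suppress=True)
o=manip.get_obs();print(o["clock"],o["position"],o["grip_width"],o["ft_force"]);print(R.from_quat(o["ee_rot"]).as_matrix())
p,T=shot("wrist");cv2.imwrite("pics/w1.png",cv2.resize(p["color"][:,:,::-1],(800,600)))
for l in ["start_top","stop_top","reverse_top","stopper_top","bobbin_center"]:
    for r in manip.tip_of(p,l)[:1]: print(l,round(r["conf"],2),w(T,r["position"]))
E
```

```text
wrist green 624 [156.2853 132.7324] [156.4306 136.4543] [0.5296 0.0194 0.06  ]
wrist red 614 [222.8762 132.1808] [225.2678 133.8726] [0.5343 0.08   0.06  ]
wrist yellow 660 [290.4652 131.6864] [288.2514 131.1437] [0.5386 0.141  0.06  ]
wrist blue 100 [210.28 213.14] [214.1035 211.2999] [0.6083 0.0609 0.068 ]
wrist orange 721 [160.6352 204.3953] [163.1848 209.3769] [0.5999 0.011  0.056 ]
2.8 [0.5792 0.1008 0.3846] -0.0009936300748461342 [0.7336 0.3336 0.3712]
[[-0.997   0.0775 -0.0003]
 [ 0.0775  0.997   0.0006]
 [ 0.0004  0.0006 -1.    ]]
start_top 0.63 [0.5315 0.0203 0.0656]
stop_top 0.84 [0.5325 0.0833 0.0699]
reverse_top 0.88 [0.5387 0.1362 0.0675]
stopper_top 0.71 [ 0.5756  0.0782 -0.0008]
bobbin_center 0.97 [0.6017 0.0127 0.0508]
```

View pics/w1.png

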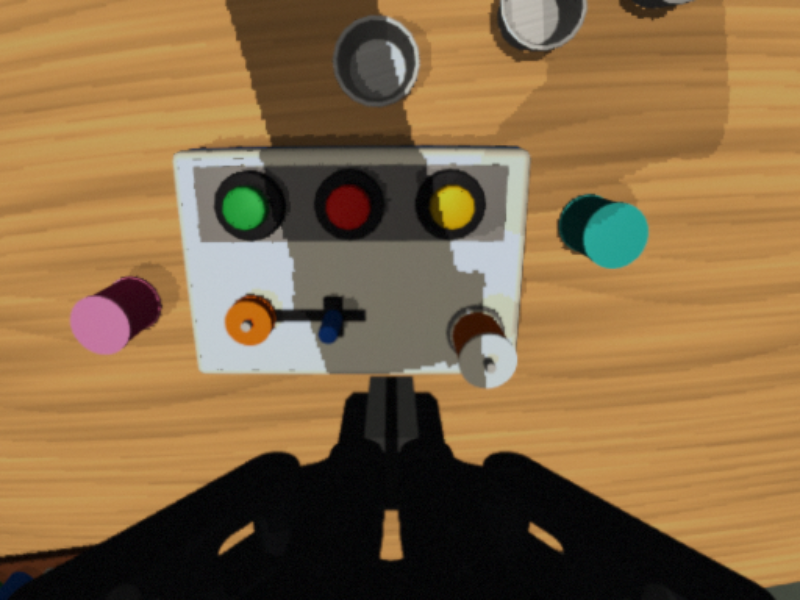

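The picture shows green (243,208), red (348,207), yellow (453,207), the bobbin at (249,322), the post foot at (333,308), the post top at (328,335) and the spool at (488,360). The tool is aligned with the winder. Next I descend with shut fingers on the +y side of the post.

move_arm(
  plan=[0,0,0,-0.0285,-0.004,0.02,0,0,0,0,-0.0285,-0.004,0.05,0,0,0,0,-0.0285,-0.004,0.08,0,0,0,0,-0.0285,-0.004,0.11,0,0,0,0,-0.0285,-0.004,0.135,0,0,0,0,-0.0285,-0.004,0.149,0,0,0,0,-0.0285,-0.004,0.149,0,0,0,0,-0.0285,-0.004,0.149,0],
)

```text
clock: 4.1
position: [0.608, 0.0937, 0.2368]
ee_rot: [0.039, 0.999, 0.0, 0.001]
ft_force: [-0.9, 0.5, -0.2]
grip_width: -0.0
grasp_force: 0.0
```

```bash
python3 m.py side 2>/dev/null|grep blue; python3 - <<'E'
from h import *
o=manip.get_obs();print(o["clock"],o["position"],o["ft_force"])
a=manip.camera("scene")["color"][190:270,190:310];b=manip.camera("side")["color"][130:230,255:365]
f=lambda i:cv2.resize(i[:,:,::-1],(390,400),interpolation=2)
cv2.imwrite("pics/b1.png",np.hstack([f(a),f(b)]))
E
```

```text
side blue 57 [322.8947 181.3684] [323.1881 177.9608] [0.6041 0.0581 0.068 ]
4.15 [0.60805715 0.09362652 0.23693822] [-0.19618112 -0.30683527  0.21505212]
```

View pics/b1.png

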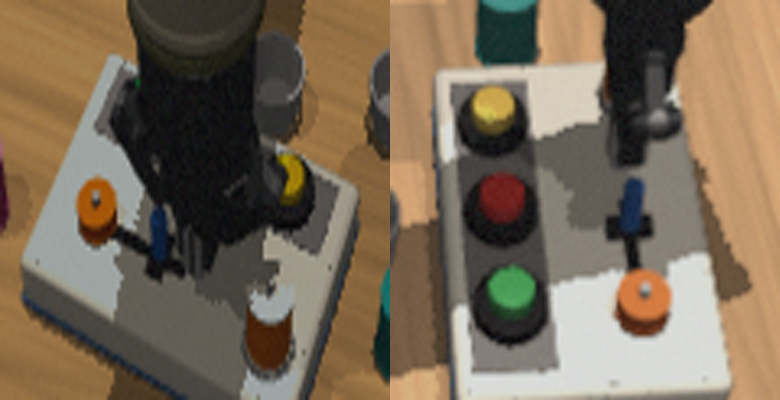

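Side crop: fingertips at (628,160), just on the +y side of the post (635,185), and nothing touched. Pushing slowly towards -y.

move_arm(
  plan=[0,0,0,0,-0.005,0,0,0,0,0,0,-0.01,0,0,0,0,0,0,-0.014,0,0,0,0,0,0,-0.018,0,0,0,0,0,0,-0.022,0,0,0,0,0,0,-0.026,0,0,0,0,0,0,-0.03,0,0,0,0,0,0,-0.034,0,0,0,0,0,0,-0.034,0,0,0,0,0,0,-0.034,0,0],
)

```text
clock: 5.5
position: [0.6048, 0.0595, 0.2355]
ee_rot: [0.039, 0.999, -0.0, -0.0]
ft_force: [0.6, -0.2, -0.2]
grip_width: -0.006
grasp_force: 0.0
```

```bash
python3 - <<'E'
from h import *
o=manip.get_obs();print(o["clock"],o["position"],o["ft_force"])
a=manip.camera("scene")["color"][190:270,190:310];b=manip.camera("side")["color"][130:230,255:365]
f=lambda i:cv2.resize(i[:,:,::-1],(390,400),interpolation=2)
cv2.imwrite("pics/b2.png",np.hstack([f(a),f(b)]))
E
```

```text
5.5 [0.60477737 0.0595038  0.23548516] [ 0.59943106 -0.2110938  -0.20510496]
```

View pics/b2.png

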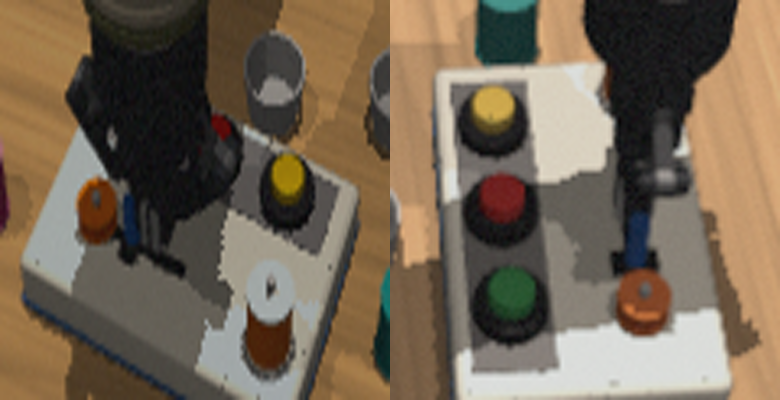

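The post has moved most of the way: in the side crop it is at (635,240), with its foot just short of the bobbin. I'll advance in small steps, watching the force.

move_arm(
  plan=[0,0,0,0,-0.0015,0,0,0,0,0,0,-0.003,0,0,0,0,0,0,-0.004,0,0,0,0,0,0,-0.004,0,0],
)

```text
clock: 6.1
position: [0.6045, 0.0556, 0.2356]
ee_rot: [0.039, 0.999, 0.0, -0.0]
ft_force: [-0.6, -0.3, -1.0]
grip_width: -0.001
grasp_force: 0.3
```

move_arm(
  plan=[0,0,0,0,-0.001,0,0,0,0,0,0,-0.002,0,0,0,0,0,0,-0.002,0,0],
)

```text
clock: 6.48
position: [0.6044, 0.0535, 0.2357]
ee_rot: [0.039, 0.999, -0.0, -0.0]
ft_force: [0.1, 1.0, -0.7]
grip_width: -0.001
grasp_force: 0.3
```

```bash
python3 - <<'E'
from h import *
o=manip.get_obs();print(o["clock"],o["position"],o["ft_force"])
b=manip.camera("side")["color"][155:230,270:360]
b2=manip.camera("scene")["color"][200:270,200:284]
f=lambda i:cv2.resize(i[:,:,::-1],(390,325),interpolation=2)
cv2.imwrite("pics/b3.png",np.hstack([f(b2),f(b)]))
E
```

```text
6.475 [0.60443309 0.05352946 0.23567746] [ 0.13718639  0.98051966 -0.7350851 ]
```

View pics/b3.png

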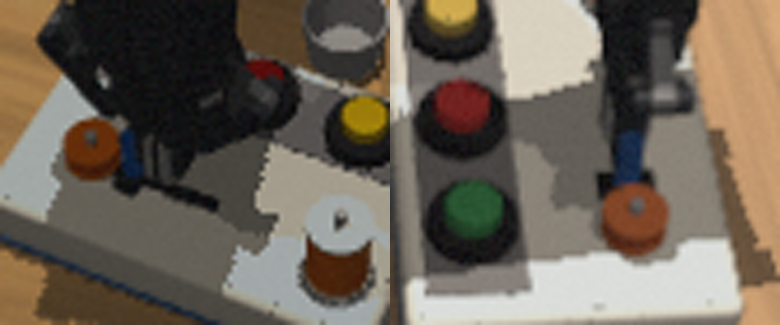

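The post is now almost at the bobbin (side crop: post (627,160), bobbin (635,215)). I'll push in 1 mm steps until the end stop shows in the force.

move_arm(
  plan=[0,0,0,0,-0.001,0,0,0,0,0,0,-0.001,0,0],
)

```text
clock: 6.82
position: [0.6044, 0.0526, 0.2357]
ee_rot: [0.039, 0.999, 0.0, 0.0]
ft_force: [-0.3, 1.4, 0.5]
grip_width: -0.004
grasp_force: 0.4
```

move_arm(
  plan=[0,0,0,0,-0.001,0,0,0,0,0,0,-0.001,0,0],
)

```text
clock: 7.08
position: [0.6043, 0.0516, 0.2357]
ee_rot: [0.039, 0.999, 0.0, 0.0]
ft_force: [0.0, 1.3, 0.6]
grip_width: -0.003
grasp_force: 0.4
```

move_arm(
  plan=[0,0,0,0,-0.001,0,0,0,0,0,0,-0.001,0,0],
)

```text
clock: 7.32
position: [0.6042, 0.0507, 0.2357]
ee_rot: [0.039, 0.999, 0.0, 0.0]
ft_force: [-0.1, 1.3, -0.5]
grip_width: -0.001
grasp_force: 0.6
```

move_arm(
  plan=[0,0,0,0,-0.001,0,0,0,0,0,0,-0.001,0,0],
)

```text
clock: 7.58
position: [0.6042, 0.0503, 0.2357]
ee_rot: [0.039, 0.999, 0.0, 0.0]
ft_force: [-0.2, 5.0, -0.4]
grip_width: 0.001
grasp_force: 2.3
```

The end stop is reached (force jumped from 1.3 to 5 N). Back off, rise, go over the green button.

move_arm(
  plan=[0,0,0,0,0.005,0,0,0,0,0,0,0.01,0,0,0,0,0,0,0.01,-0.03,0,0,0,0,0,0.01,-0.06,0,0,0,0,0.02,0,-0.06,0,0,0,0,0.045,-0.018,-0.06,0,0,0,0,0.0717,-0.036,-0.06,0,0,0,0,0.0717,-0.036,-0.06,0,0,0,0,0.0717,-0.036,-0.06,0],
)

```text
clock: 8.7
position: [0.5302, 0.0198, 0.296]
ee_rot: [0.039, 0.999, 0.0, 0.0]
ft_force: [0.7, 0.0, -0.2]
grip_width: -0.0
grasp_force: 0.0
```

```bash
python3 - <<'E'
from h import *
o=manip.get_obs();print(o["clock"],o["position"],o["ft_force"])
b=manip.camera("side")["color"][130:230,255:365];p,T=shot("wrist");a=p["color"]
cv2.imwrite("pics/b4.png",np.hstack([cv2.resize(a[:,:,::-1],(400,300)),cv2.resize(b[:,:,::-1],(330,300),interpolation=2)]))
for l in ["start_top","stopper_top","bobbin_center"]:
    for r in manip.tip_of(p,l)[:1]: print(l,round(r["conf"],2),w(T,r["position"]))
E
python3 m.py side 2>/dev/null
```

```text
8.7 [0.53024716 0.01976312 0.29597296] [ 0.72609773  0.00138668 -0.24781116]
start_top 0.57 [0.53249757 0.0208557  0.06421313]
stopper_top 0.62 [0.53223514 0.02278195 0.0641871 ]
side green 9 [285.8889 203.    ] [290.4364 203.3377] [0.5245 0.021  0.06  ]
side red 45 [282.2444 178.7333] [286.7292 178.3008] [0.5269 0.0821 0.06  ]
side yellow 40 [280.2 157.2] [283.2834 157.4638] [0.5317 0.1406 0.06  ]
side blue 18 [325.  188.5] [323.1881 177.9608] [0.6044 0.0398 0.068 ]
side orange 184 [325.7011 205.212 ] [328.0945 204.0469] [0.6003 0.0084 0.056 ]
```

View pics/b4.png

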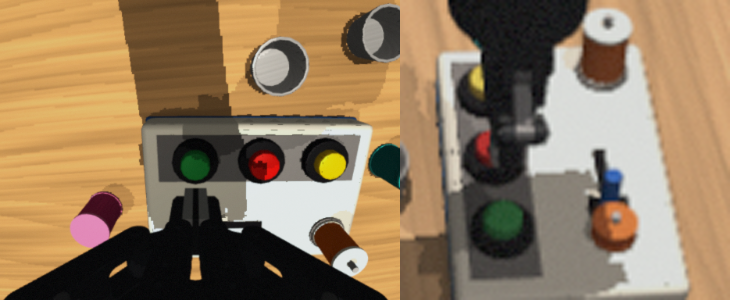

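The post stands right at the bobbin (crop: post (612,182), bobbin (612,225)). A quick numeric check of its travel before pressing.

```bash
python3 - <<'E'
from h import *
for c in ["side","scene"]:
    p,T=shot(c); hsv=cv2.cvtColor(p["color"],cv2.COLOR_RGB2HSV)
    m=((hsv[:,:,0]>=103)&(hsv[:,:,0]<=127)&(hsv[:,:,1]>120)&(hsv[:,:,2]>40)).astype(np.uint8)
    n,_,st,ce=cv2.connectedComponentsWithStats(m)
    for i in range(1,n):
        X=ray(p,T,ce[i],.07)
        if .56<X[0]<.65 and -.02<X[1]<.1: print(c,st[i],ce[i],X,"top",ray(p,T,(ce[i][0],st[i][1]+1.5),.081))
    for r in manip.tip_of(p,"stopper_top")[:2]: print(r["conf"],w(T,r["position"]))
E
```

```text
side [322 187   7  10  52] [324.92307692 191.42307692] [0.60220969 0.0311684  0.07      ] top [0.60078201 0.02973754 0.081     ]
0.68 [0.59970066 0.03231874 0.0773257 ]
0.17 [0.59525357 0.01314005 0.0577609 ]
scene [225 227   5  11  43] [227.27906977 231.93023256] [0.60545395 0.03240663 0.07      ] top [0.60327553 0.03214636 0.081     ]
0.43 [0.60461063 0.03459729 0.08261675]
```

The stopper is at y≈0.032, against 0.033 expected for fully over. Now the button.

move_arm(
  plan=[0,0,0,0,0,0.02,0,0,0,0,0,0,0.04,0,0,0,0,0,0,0.053,0,0,0,0,0,0,0.056,0,0,0,0,0,0,0.056,0,0,0,0,0,0,0.056,0],
)

```text
clock: 9.95
position: [0.53, 0.0194, 0.2403]
ee_rot: [0.039, 0.999, 0.0, 0.0]
ft_force: [-1.4, -0.6, 1.8]
grip_width: -0.001
grasp_force: 0.7
```

move_arm(
  plan=[0,0,0,0,0,0.0015,0,0,0,0,0,0,0.003,0,0,0,0,0,0,0.0045,0,0,0,0,0,0,0.006,0,0,0,0,0,0,0.006,0],
)

```text
clock: 10.58
position: [0.5302, 0.0194, 0.2344]
ee_rot: [0.039, 0.999, 0.0, 0.0]
ft_force: [-1.9, -1.1, 11.2]
grip_width: -0.0
grasp_force: 5.6
```

1.8 N at contact and 11 N after about 6 mm more, so the button is fully down. Withdraw.

move_arm(
  plan=[0,0,0,0,0,-0.004,0,0,0,0,0,0,-0.015,0,0,0,0,0,0,-0.05,0,0,0,0,0,0,-0.1,0,0,0,0,0,0,-0.15,0,0,0,0,0,0,-0.15,0,0,0,0,0,0,-0.15,0],
)

```text
clock: 11.45
position: [0.5295, 0.0195, 0.3833]
ee_rot: [0.039, 0.999, 0.0, -0.0]
ft_force: [-0.5, 0.2, -1.0]
grip_width: -0.001
grasp_force: 0.0
```

```bash
python3 - <<'E'
from h import *
o=manip.get_obs();print(o["clock"],o["position"],o["ft_force"])
a=manip.camera("wrist")["color"];b=manip.camera("side")["color"][80:280,155:375]
cv2.imwrite("pics/b5.png",np.hstack([cv2.resize(a[:,:,::-1],(400,300)),cv2.resize(b[:,:,::-1],(330,300),interpolation=2)]))
E
```

```text
11.45 [0.52950347 0.01948195 0.38333205] [-0.50731989  0.15455965 -0.97541248]
```

View pics/b5.png

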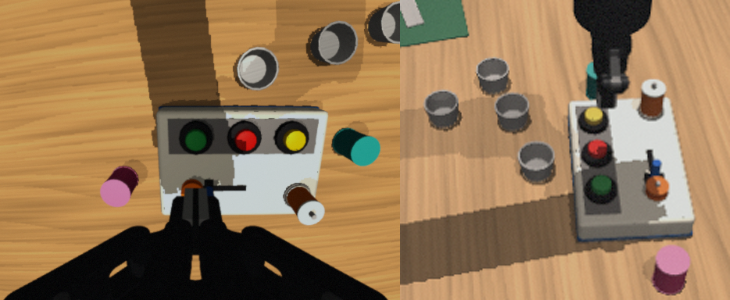

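The wrist view shows the green cap at (196,137) up again like the red (245,140) and yellow (291,139). The post is beside the bobbin, and the spools and tin are undisturbed with the arm well clear.

```bash
python3 -c "
from workcell import manip
print(manip.hand_in())"
```

```text
the job is handed in; nothing more can be done
None
```

The job is handed in (no verdict was returned): the stopper was pushed to its end stop, then the green button was pressed fully (about 11 N) and sprang back, the arm was withdrawn clear, and nothing else looked moved in the last pictures.

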